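Weigh a drying turned ball and hold it up to the magnifier

ROBOT

A 6-joint arm with a two-finger parallel gripper is mounted at the origin on the work surface. World frame = base frame: x ahead of the robot, y to its left, z up, the work surface at z = 0. Lengths are in m, angles in degrees, forces in N, time in s.
With the tool pointing down it reaches from about 0.25 to 0.725 m from the base axis. Payload 9.7 kg.
Tool frame: the origin (TCP) lies on the centre line of the jaws, within the pads' length; the fingertips stand bot.nose_length ahead of it and the grasp point (between the pads) lies 11 mm behind it (bot.nose_length is the distance from the TCP to the fingertips, in m); z points along the fingers, y is the line along which they close (so a half turn about z gives the same grasp; the last joint's range is limited). The gripper opens to 85 mm and grips with 20 to 120 N. Pads are 22 mm wide; open, the fingers measure 114 mm over their backs; the gripper's body (76 mm by 85 mm) begins 54 mm behind the grasp point. The pads swing forward as they close: fully open they stand 13 mm farther back than shut.
Start: joints at [-73.74, 4.979, 10.078, 95.1, 0, 90], TCP at [0.154, -0.528, 0.239] pointing down, gripper open.
Joint ranges: [-179.16, 179.16], [-48.56, 103.87], [-65.8, 70.77], [-126.05, 130.52], [-82.76, 87.17], [-180, 180]. Speed limits (degrees/s): [127.2, 127.2, 147.25, 180, 180, 180].

INTERFACE

Orientations are given as [roll, pitch, yaw] about the fixed x, y, z axes, in that order (R = Rz(yaw) Ry(pitch) Rx(roll)).
In Python, from workcell import bot gives the robot as it stands. The module is installed in compiled form; this text tells all that it offers.
- The arm moves only by the shell command python3 -m inch 'ROWS' [OPENING] [FORCE]. ROWS is JSON, a list of rows, each a list of 4 numbers: the shift along the world's x, y, z in cm, then the turn about the world's z in degrees. A call has exactly 8 rows; each row is the pose to reach, as a shift and turn from the pose commanded when the call began; what a row does not reach only later rows make up. A row lasts 1/8 s, in which the tool goes at most 62.5 mm and 10.7 degrees, less where a joint would pass 70% of its speed; a pose out of reach is approached as far as the arm can. A call with a gripper value outside its range is refused whole. OPENING is the finger opening in cm, from 0 to 8.54, set as the call begins (- or left out, the last holds). The fingers move at their own pace and stop on an object; FORCE is the grip in N (left out, the last holds). Time passes only in rows, so rows that repeat a pose let the fingers close, or fill a call up. It gives the time, the measured TCP pose, the force, the opening and the grip force at its end, in the units of the state.
- bot.get_obs(): the state, without advancing time (a new reading comes with each control period).
- bot.camera(name): name is "scene" or "top"; returns a dict with "img" (420x560x3 uint8, red, green, blue), "fovy" (degrees; the focal length in pixels is half the picture's height over the tangent of half this angle, whatever the lens; pixels are square), "cx", "cy" (the principal point, pixels), "dist" ([k1, k2, p1, p2, k3] as OpenCV has them; the pictures are not rectified), "R" (3x3) and "t" (3): a world point X has camera coordinates R X + t. Camera axes: x right, y down, z forward; pixel columns grow to the right and rows downward; lengths in m; the calibration is good to about 2 mm. A picture is of the moment at which its call begins. There is no depth.
- bot.job_done(): hands the job in; it is judged then, once.
Trained networks look in a picture, given as the dict that the camera call returned (one of the last four; its "shot" number tells which), for a name from the list of things; names that differ only in an ending like _2 or _b are one class to them, and where a whole thing is asked for, a point or a joint stands for the part that bears it (a point fixed in the world has none). Each returns a list of dicts, best first, with "score" (0 to 1); they miss things now and then, are a little off and sometimes report something else, mostly with a low value. They report only what shows in the picture. A call takes as long as a camera call. They do not tell look-alikes from the thing itself.
- bot.find_in(thing, picture): "point" ([column, row] in pixels, amid what is visible of it).
- bot.landmark_of(thing, picture): "point" ([column, row] in pixels: a listed point, or the origin of a listed thing).
The state is a dict: "time": time; "q": joint angles; "qd": joint speeds; "joint_efforts": joint torques, N m; "ee_pos": TCP position; "tcp_rot": TCP orientation; "wrist_force": force on the tool from outside, world axes, zero at the start; "torque": the same for the moment, N m; "opening": finger opening in m; "grasp_force": force on a finger pad.
Only numpy, scipy, OpenCV 4.12 (cv2) and the standard library are available. Lean on these libraries where they do the work, as an engineer would, in place of code of your own. Each camera call takes 0.05 s, during which the arm holds its last target. There are 200 camera calls.

TASK

Check the drying wooden ball: carry it in its tray to the dial scale, set the tray centred on the pan without driving the pan to its stop, and let go for a second or more so that it is weighed at rest. Then lift the tray by its rail and hold it level in front of the bench magnifier, on the lamp side facing the robot, an open long side square to the glass and the ball on the lens axis about 12 cm from the glass, and finish while still holding it there. Never let the tray tip or the loose ball leave its pocket, and leave the glue bottle, wooden tree and sanding block where they are.

Things in the scene. Friction and masses are not known exactly. Their poses are not given: they have to be found in the camera images.
- tray: loose plywood carrying tray, about 250 g; origin at the centre of its underside, z up. Its board is 120 mm (x) by 150 mm (y) and 12 mm thick, with a 6 mm high edge strip on it. Two uprights, 46 mm wide (x) and 9 mm thick, stand at y = -64.5 and +64.5 mm and reach 118 mm high; a dark hardwood rail runs between them along y. The two long sides (facing -x and +x) are open, so that the ball is seen from there
- tray_rail (a point): centre of the tray's dark rail, the part to grip: 105 mm above the tray's underside, right above its centre and its centre of mass. The rail is 14 mm wide (x), 20 mm high, flat-sided, with 120 mm free length along y between the uprights; below it there are 38 mm to the top of the ball. Axes as the tray's
- tray_pocket (a point): the place of the ball's centre when it lies in its pocket: 32 mm above the tray's underside at the tray's centre. The pocket is a flat round bore, 34 mm wide and 5 mm deep, in the tray's board; the ball stands on its floor with about 2 mm of play and rolls over the rim when the tray tips beyond about 35 degrees. Axes as the tray's
- ball_center (a point): centre of the loose turned wooden ball, 50 mm in diameter, about 46 g, lying in the tray's pocket (its axes mean nothing)
- scale: green dial scale, fixed, its white dial on the +x side; origin at the centre of its underside, z up. Housing 124 x 150 mm on a 150 x 170 mm foot, 108 mm high, below the pan
- pan_top (a point): centre of the upper face of the scale's flat square steel pan, 180 x 180 mm, 140 mm above the table when empty; it goes down with the pan. Axes as the scale's
- pan (a joint): how far the sprung pan has gone down, m: 0 empty, at most 0.016 (its stop). The spring takes 650 N per m, so the tray with its ball lowers it by 3 to 6 mm
- magnifier: bench magnifier, fixed: white round foot of 150 mm diameter, thin stem, upright lens in a white ring above the foot; origin at the centre of the foot's underside, z up
- lens (a point): centre of the magnifier's glass, 210 mm above the table. The lens axis is level, along this point's x: +x points away from the robot's side, so the viewing place lies along -x from it, on the side of the ring with the yellow lamps. Ring 140 mm in outer diameter, 26 mm thick, glass 116 mm in diameter and 6 mm thick
- glue: bystander: yellow closed glue bottle, 54 mm in diameter, 165 mm high; origin at the centre of its underside
- fretwork_tree: bystander: small flat wooden tree, about 150 mm high, on a foot of 50 x 100 mm; origin at the centre of its underside
- sanding_block: bystander: cork sanding block, 60 x 105 mm, 30 mm high; origin at the centre of its underside
Things that resemble listed ones, but are neither listed nor needed, are in the scene too. What is meant by the part that bears ball_center is not red, and is the larger of those in its own colour.

How it is judged (in metres and radians):
On the way:
1. the tray with its ball stands centred on the pan (within 15 mm), let go and at rest, its weight on the spring, for half a second (horizontal distance between tray and pan_top below 0.015 m and z of tray in the frame of pan_top between -0.004 and 0.004 m and angle between tray's own z axis and vertical below 0.08 rad and value of joint pan above 0.002 m and contact force between tray and the arm below 0.1 N and contact force between tray and the fingers below 0.1 N and linear speed of tray below 0.02 m/s and distance between ball_center and tray_pocket below 0.008 m), for 0.5 s.
At the end, for the whole second after the job is handed in: The gripper holds the still tray within 7 degrees of level, clear of magnifier and scale, the ball in its pocket, 90 to 150 mm from the glass on the robot's side, within 25 mm of the lens axis sideways and in height, the open side within 23 degrees of square to the glass; the pan is empty (x of ball_center in the frame of lens between -0.15 and -0.09 m and y of ball_center in the frame of lens between -0.025 and 0.025 m and z of ball_center in the frame of lens between -0.025 and 0.025 m and angle between the y axis of tray and the y axis of lens, either way round below 0.4 rad and angle between tray's own z axis and vertical below 0.12 rad and distance between ball_center and tray_pocket below 0.008 m and contact force between tray and the fingers above 1 N and contact force between tray and magnifier below 0.1 N and contact force between tray and scale below 0.1 N and linear speed of tray below 0.02 m/s and value of joint pan below 0.001 m); the arm keeps its last pose, push and grip.
It fails at once if the ball leaves its pocket (distance between ball_center and tray_pocket above 0.013 m).
It fails at once if the tray tips by more than 20 degrees (angle between tray's own z axis and vertical above 0.35 rad).
It fails at once if the pan is driven down to its stop (value of joint pan above 0.0145 m).
It fails at once if a bystander is moved by more than 20 mm (distance of any of glue, fretwork_tree, sanding_block from where it was at the start of the episode above 0.02 m).
It also fails if it takes over 64 s, if anything falls off the work surface, if the arm or the gripper's body presses on something with over 40 N, if the wrist force passes 120 N, or if a joint passes its speed limit or range.

## Working session

There is one attempt and no reset: what is moved stays moved. The work goes in short steps, Python scripts to look and compute and a shell command to move; the robot and the scene stay as the last step left them, time stands still between calls to the robot, and variables do not carry over. Pictures are saved under pics/ and viewed, at most 10 in all, crops included, and the job is handed in when it is done.

```bash
mkdir -p pics; cat > h.py <<'E'
from workcell import bot
import numpy as np, cv2
def K(p):
    f=p["img"].shape[0]/2/np.tan(np.radians(p["fovy"])/2)
    return np.array([[f,0,p["cx"]],[0,f,p["cy"]],[0,0,1.]])
def ray(p,uv):
    n=cv2.undistortPoints(np.array([[uv]],float),K(p),np.array(p["dist"],float)).ravel()
    R=np.array(p["R"]);t=np.array(p["t"])
    d=R.T@np.array([n[0],n[1],1.]);return -R.T@t,d/np.linalg.norm(d)
def atz(p,uv,z):
    o,d=ray(p,uv);return o+d*(z-o[2])/d[2]
def tri(pa,a,pb,b):
    o1,d1=ray(pa,a);o2,d2=ray(pb,b)
    s=np.linalg.lstsq(np.c_[d1,-d2],o2-o1,rcond=None)[0]
    x,y=o1+s[0]*d1,o2+s[1]*d2
    return (x+y)/2,np.linalg.norm(x-y)
def proj(p,X):
    R=np.array(p["R"]);t=np.array(p["t"],float)
    return cv2.projectPoints(np.array(X,float).reshape(-1,1,3),cv2.Rodrigues(R)[0],t,K(p),np.array(p["dist"],float))[0].reshape(-1,2)
def save(p,n): cv2.imwrite("pics/"+n,cv2.cvtColor(p["img"],cv2.COLOR_RGB2BGR))
E
python3 - <<'E'
from h import *
np.set_printoptions(precision=3,suppress=True)
P={n:bot.camera(n) for n in("scene","top")}
for n,p in P.items():
    save(p,n+"0.png")
    print(n,"cam at",-np.array(p["R"]).T@p["t"],"fwd",np.array(p["R"])[2])
for th in["tray","tray_rail","tray_pocket","ball_center","scale","pan_top","magnifier","lens","glue","fretwork_tree","sanding_block"]:
    for n,p in P.items():
        print(th,n,[(np.round(d["point"],1).tolist(),round(d["score"],2)) for d in bot.landmark_of(th,p)[:5]])
for n,p in P.items(): print("find ball",n,[(np.round(d["point"],1).tolist(),round(d["score"],2)) for d in bot.find_in("ball_center",p)[:5]])
o=bot.get_obs();print(o["time"],o["ee_pos"],o["tcp_rot"],o["opening"],bot.nose_length)
E
```

```text
scene cam at [1.082 0.105 1.034] fwd [-0.506 -0.1   -0.856]
top cam at [0.364 0.004 1.191] fwd [ 0.183  0.002 -0.983]
tray scene [([384.0, 239.7], 0.74)]
tray top [([168.8, 244.5], 0.88)]
tray_rail scene [([393.0, 212.8], 0.71)]
tray_rail top [([163.1, 237.2], 0.78), ([165.9, 240.7], 0.49)]
tray_pocket scene [([386.3, 230.9], 0.92)]
tray_pocket top [([167.6, 239.9], 0.77), ([184.6, 146.5], 0.74)]
ball_center scene [([325.1, 198.9], 0.92), ([374.8, 181.8], 0.72), ([386.1, 230.5], 0.64)]
ball_center top [([163.3, 241.3], 0.79), ([236.0, 266.2], 0.79), ([187.3, 307.0], 0.76)]
scale scene [([149.2, 205.7], 0.77), ([366.1, 328.4], 0.41)]
scale top [([422.9, 228.2], 0.85), ([168.1, 242.6], 0.5)]
pan_top scene [([133.8, 173.5], 0.59)]
pan_top top [([443.3, 220.3], 0.69)]
magnifier scene [([256.9, 277.2], 0.73)]
magnifier top [([291.9, 172.6], 0.92), ([300.0, 279.8], 0.31)]
lens scene [([248.0, 232.1], 0.88)]
lens top [([297.0, 146.0], 0.83), ([385.5, 147.4], 0.2)]
glue scene [([150.0, 282.4], 0.68), ([254.4, 278.7], 0.66)]
glue top [([388.9, 146.8], 0.78)]
fretwork_tree scene []
fretwork_tree top [([183.7, 149.6], 0.73)]
sanding_block scene [([275.6, 188.2], 0.86)]
sanding_block top [([299.3, 284.7], 0.9)]
find ball scene [([325.7, 199.6], 0.89), ([373.4, 179.7], 0.71), ([390.9, 230.2], 0.64)]
find ball top [([235.1, 269.0], 0.88), ([164.5, 243.4], 0.5)]
1.3 [ 0.154 -0.528  0.239] [179.998   0.     16.258] 0.08534846258601388 0.008
```

View pics/scene0.png

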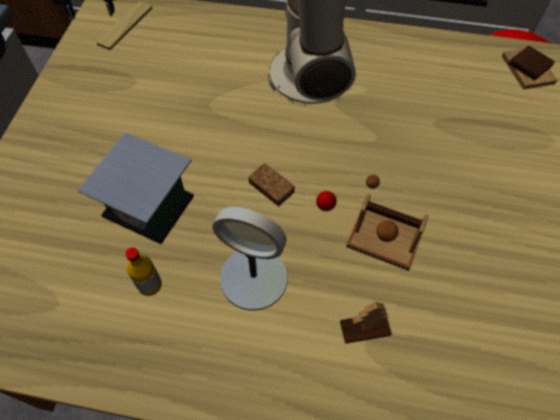

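View pics/top0.png

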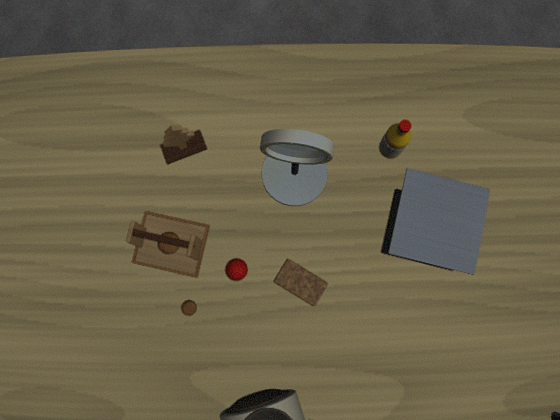

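```bash
python3 - <<'E'
from h import *
np.set_printoptions(precision=3,suppress=True)
S=bot.camera("scene");T=bot.camera("top")
prs={"tray":((384,239.7),(168.8,244.5)),"rail":((393,212.8),(163.1,237.2)),"pocket":((386.3,230.9),(167.6,239.9)),
"pan":((133.8,173.5),(443.3,220.3)),"scale":((149.2,205.7),(422.9,228.2)),"lens":((248,232.1),(297,146)),"mag":((256.9,277.2),(291.9,172.6)),
"glue":((150,282.4),(388.9,146.8)),"sand":((275.6,188.2),(299.3,284.7))}
for k,(a,b) in prs.items():
    x,e=tri(S,a,T,b);print(k,x,round(e,4))
print("tree z0",atz(T,(183.7,149.6),0),"glue z0",atz(T,(388.9,146.8),0),"mag z0",atz(T,(291.9,172.6),0))
E
```

```text
tray [ 0.5    0.253 -0.011] 0.0067
rail [0.501 0.245 0.112] 0.004
pocket [0.505 0.247 0.038] 0.0026
pan [ 0.521 -0.323  0.14 ] 0.0027
scale [ 0.524 -0.315  0.011] 0.001
lens [ 0.657 -0.031  0.216] 0.0008
mag [ 0.657 -0.024  0.008] 0.0024
glue [ 0.714 -0.25   0.013] 0.0017
sand [ 0.405 -0.032 -0.011] 0.0086
tree z0 [0.719 0.224 0.   ] glue z0 [ 0.717 -0.251  0.   ] mag z0 [ 0.659 -0.025  0.   ]
```

The pictures agree with the networks. In the scene view the tray is at (387,232), the grey pan at (137,175) and the lens at (248,232). In the top view the tray is at (170,243), its dark rail runs from (135,234) to (193,243), the pan is at (440,222) and the ring at (297,147). The red ball and the small brown ball are decoys. Next I measure the yaws.

```bash
python3 - <<'E'
from h import *
np.set_printoptions(precision=3,suppress=True)
T=bot.camera("top");S=bot.camera("scene")
# pan: grey mask in top
def pan(p,box,z):
    x0,y0,x1,y1=box;h=cv2.cvtColor(p["img"],cv2.COLOR_RGB2HSV)[y0:y1,x0:x1]
    m=((h[...,1]<75)&(h[...,2]>75)).astype(np.uint8)
    c=max(cv2.findContours(m,0,1)[0],key=cv2.contourArea);r=cv2.minAreaRect(c)
    b=cv2.boxPoints(r)+[x0,y0]
    q=np.array([atz(p,u,z) for u in b]);e=q[1]-q[0];f=q[2]-q[1]
    print("pan",q.mean(0),"sides",np.linalg.norm(e),np.linalg.norm(f),"yaw",np.degrees(np.arctan2(e[1],e[0])),np.degrees(np.arctan2(f[1],f[0])))
pan(T,(380,160,500,285),.14)
pan(S,(75,130,200,225),.14)
# model overlays: tray & lens
big=cv2.resize(cv2.cvtColor(T["img"],cv2.COLOR_RGB2BGR)[110:290,110:350],None,fx=3.3,fy=3.3,interpolation=cv2.INTER_CUBIC)
cv2.imwrite("pics/crop1.png",cv2.convertScaleAbs(big,alpha=1.8))
E
```

```text
pan [ 0.522 -0.319  0.14 ] sides 0.1862369948159038 0.18572466472352525 yaw -14.976815217976016 -102.59747237859212
pan [ 0.519 -0.32   0.14 ] sides 0.22754492802605972 0.20235405238708337 yaw 167.9256023044824 60.151082890568695
```

View pics/crop1.png

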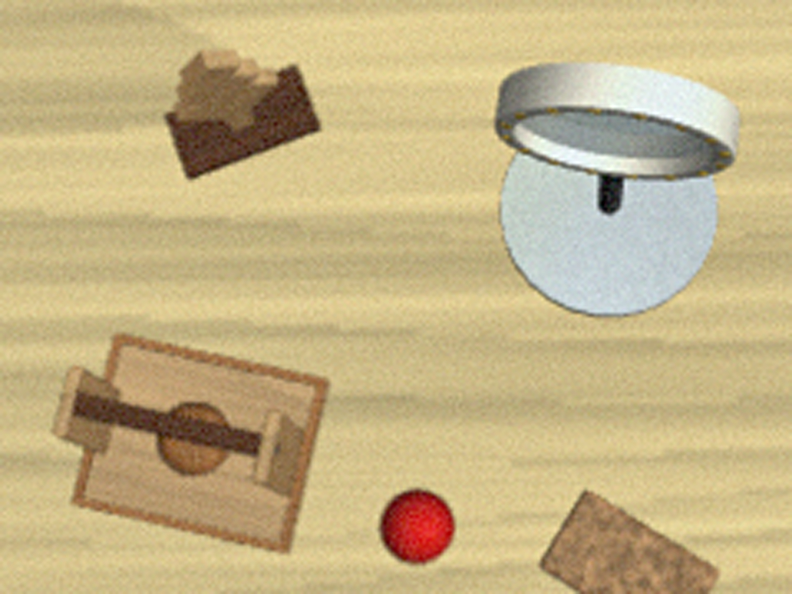

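Crop: the rail runs (72,403) to (265,443). The board corners are (118,337), (327,382), (288,552) and (75,503). The ring's lamp face spans (498,118) to (737,160).

```bash
python3 - <<'E'
from h import *
np.set_printoptions(precision=3,suppress=True)
T=bot.camera("top")
c=lambda u,v:(110+(u+.5)/3.3-.5,110+(v+.5)/3.3-.5)
def seg(n,a,b,z):
    A,B=atz(T,c(*a),z),atz(T,c(*b),z);d=A-B
    print(n,"mid",(A+B)/2,"len",np.linalg.norm(d),"yaw of y",np.degrees(np.arctan2(d[1],d[0]))-90)
seg("uprights",(66,403),(268,443),.118)
cs=[(118,337),(327,382),(288,552),(75,503)]
q=np.array([atz(T,c(*u),.018) for u in cs]);print("board",q.mean(0))
seg("far",cs[0],cs[1],.018);seg("near",cs[3],cs[2],.018)
seg("left",cs[3],cs[0],.018);seg("right",cs[2],cs[1],.018)
seg("ringfront",(498,118),(737,160),.21)
seg("ringback",(505,90),(740,130),.21)
print(bot.get_obs()["time"])
E
```

```text
uprights mid [0.499 0.248 0.118] len 0.12959539860202757 yaw of y -11.689697814930042
board [0.498 0.246 0.018]
far mid [0.554 0.233 0.018] len 0.14708634897643705 yaw of y -12.922830525424757
near mid [0.442 0.259 0.018] len 0.14847012272840054 yaw of y -13.104565776604133
left mid [0.515 0.318 0.018] len 0.11560356903748395 yaw of y 76.62091013009834
right mid [0.481 0.174 0.018] len 0.1160717533532541 yaw of y 77.30545087612728
ringfront mid [ 0.648 -0.03   0.21 ] len 0.1393428545783857 yaw of y -11.301488630746803
ringback mid [ 0.665 -0.033  0.21 ] len 0.13738900277383465 yaw of y -11.01325941026029
1.55
```

```bash
python3 -m inch '[[1,3,0,3],[3,8,0,9],[5.5,13,0,17],[8,18.5,0,25],[10.5,24,0,33],[13,29.5,0,41],[15.5,35,0,49],[18,40.5,0,56]]' 8.5 50
python3 -m inch '[[2.4,5.5,0,4.7],[4.8,11,0,4.7],[7.2,16.5,0,4.7],[9.6,22,0,4.7],[12,27.5,0,4.7],[14,32,0,4.7],[15.6,35.2,0,4.7],[16.5,37,0,4.7]]'
```

```text
time: 2.55
ee_pos: [0.3344, -0.1212, 0.2396]
tcp_rot: [179.9, 0.0, 72.5]
wrist_force: [2.0, -1.4, -0.3]
opening: 0.0851
grasp_force: 0.0
time: 3.55
ee_pos: [0.4994, 0.2488, 0.2386]
tcp_rot: [-180.0, 0.0, 77.0]
wrist_force: [-0.6, 0.6, -0.5]
opening: 0.0851
grasp_force: 0.0
```

```bash
python3 -m inch '[[0,0,-2,0],[0,0,-4.5,0],[0,0,-7,0],[0,0,-9.5,0],[0,0,-11.5,0],[0,0,-13,0],[0,0,-14,0],[0,0,-14.4,0]]'
python3 - <<'E'
from h import *
S=bot.camera("scene");save(S,"grasp.png")
T=bot.camera("top")
big=np.hstack([cv2.resize(cv2.cvtColor(p["img"],cv2.COLOR_RGB2BGR)[a:a+150,b:b+130],None,fx=3,fy=3) for p,a,b in((S,140,320),(T,170,100))])
cv2.imwrite("pics/grasp.png",cv2.convertScaleAbs(big,alpha=1.7))
E
```

```text
time: 4.55
ee_pos: [0.499, 0.247, 0.095]
tcp_rot: [-180.0, 0.0, 77.0]
wrist_force: [-0.1, -0.5, -0.4]
opening: 0.0852
grasp_force: 0.0
```

View pics/grasp.png

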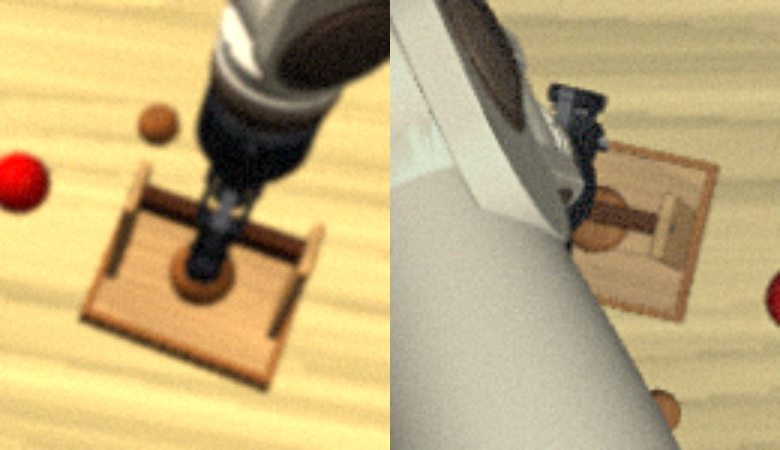

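The open fingers straddle the rail at its middle, over the ball (scene crop about (205,240)). I close on the rail, then lift gently.

```bash
python3 -m inch '[[0,0,0,0],[0,0,0,0],[0,0,0,0],[0,0,0,0],[0,0,0,0],[0,0,0,0],[0,0,0,0],[0,0,0,0]]' 0 50
python3 -m inch '[[0,0,0.3,0],[0,0,0.8,0],[0,0,1.6,0],[0,0,2.6,0],[0,0,3.6,0],[0,0,4.4,0],[0,0,4.8,0],[0,0,5,0]]'
python3 - <<'E'
from h import *
np.set_printoptions(precision=3,suppress=True)
S=bot.camera("scene");T=bot.camera("top")
for th in("tray","tray_rail","tray_pocket","ball_center"):
    for p in(S,T): print(th,[(np.round(d["point"],1).tolist(),round(d["score"],2)) for d in bot.landmark_of(th,p)[:3]])
print(bot.get_obs()["wrist_force"])
E
```

```text
time: 5.65
ee_pos: [0.4991, 0.247, 0.0954]
tcp_rot: [180.0, -0.0, 77.0]
wrist_force: [2.2, -0.8, -0.1]
opening: 0.0132
grasp_force: 51.6
time: 6.65
ee_pos: [0.499, 0.247, 0.1454]
tcp_rot: [180.0, -0.0, 77.0]
wrist_force: [0.2, 0.1, -3.6]
opening: 0.0132
grasp_force: 51.3
tray []
tray [([166.7, 244.7], 0.61)]
tray_rail [([402.3, 201.3], 0.94)]
tray_rail [([155.5, 238.2], 0.68), ([385.9, 146.9], 0.26)]
tray_pocket [([386.8, 221.9], 0.9)]
tray_pocket [([164.8, 240.2], 0.84), ([293.5, 174.5], 0.36), ([299.8, 282.3], 0.24)]
ball_center [([392.2, 217.4], 0.8), ([325.9, 199.0], 0.74), ([373.1, 183.0], 0.5)]
ball_center [([188.1, 310.4], 0.7), ([161.9, 239.3], 0.65), ([236.3, 268.0], 0.56)]
[-0.463 -1.113 -1.506]
```

```bash
python3 -m inch '[[0,0,1,0],[-0.3,-0.5,3,0],[-0.8,-1.5,5.5,0],[-1.5,-3.2,8,0],[-2.2,-5.6,10.5,0],[-3,-8.6,12.8,0],[-3.5,-12,14.5,0],[-4,-15.5,15.5,0]]'
python3 -m inch '[[0,-3.5,0,0],[0,-7,0,0],[0,-10.5,0,0],[0,-14,0,0],[0.3,-17.5,0,0],[0.8,-21,0,0],[1.6,-24.5,0,0],[2.5,-28,0,0]]'
python3 -m inch '[[0.8,-3,0,0],[1.6,-5.6,0,0],[2.3,-7.8,0,0],[2.9,-9.6,0,0],[3.3,-11,0,0],[3.6,-12.2,0,0],[3.7,-12.9,0,0],[3.7,-13.2,0,0]]'
python3 - <<'E'
from h import *
np.set_printoptions(precision=3,suppress=True)
S=bot.camera("scene");T=bot.camera("top")
L={}
for th in("tray","tray_rail","tray_pocket","ball_center","pan_top","scale"):
    a,b=[bot.landmark_of(th,p) for p in(S,T)]
    print(th,[(np.round(d["point"],1).tolist(),round(d["score"],2)) for d in a[:3]],[(np.round(d["point"],1).tolist(),round(d["score"],2)) for d in b[:3]])
    if a and b: print("   ",*tri(S,a[0]["point"],T,b[0]["point"]))
big=np.hstack([cv2.resize(cv2.cvtColor(p["img"],cv2.COLOR_RGB2BGR)[a:a+200,b:b+190],None,fx=2,fy=2) for p,a,b in((S,60,40),(T,130,340))])
cv2.imwrite("pics/over.png",cv2.convertScaleAbs(big,alpha=1.7))
E
```

```text
time: 8.15
ee_pos: [0.4588, 0.0911, 0.3022]
tcp_rot: [179.9, -0.1, 77.0]
wrist_force: [0.7, -0.2, -2.4]
opening: 0.0128
grasp_force: 51.2
time: 9.15
ee_pos: [0.4841, -0.1892, 0.3013]
tcp_rot: [179.9, 0.0, 77.0]
wrist_force: [0.7, -0.5, -3.2]
opening: 0.0128
grasp_force: 51.2
time: 10.15
ee_pos: [0.521, -0.3202, 0.3003]
tcp_rot: [-180.0, -0.0, 77.0]
wrist_force: [0.0, -0.4, -2.8]
opening: 0.0132
grasp_force: 51.2
tray [([128.3, 157.9], 0.74), ([122.8, 146.2], 0.4), ([136.3, 173.8], 0.28)] [([447.9, 213.4], 0.65)]
    [ 0.525 -0.315  0.203] 0.001140617653087707
tray_rail [([115.9, 123.3], 0.78)] [([468.2, 205.4], 0.89), ([421.4, 230.1], 0.7)]
    [ 0.521 -0.316  0.307] 0.003574604464518444
tray_pocket [([123.7, 145.0], 0.83)] [([456.5, 211.2], 0.73), ([298.3, 281.4], 0.29)]
    [ 0.522 -0.317  0.242] 0.002304214650316887
ball_center [([125.5, 143.8], 0.83), ([327.4, 200.1], 0.8), ([373.0, 179.9], 0.72)] [([236.3, 267.5], 0.88), ([188.6, 308.7], 0.59), ([455.7, 211.1], 0.57)]
    [ 0.529 -0.077  0.42 ] 0.36644787534833506
pan_top [([131.3, 172.8], 0.67)] []
scale [([147.3, 208.6], 0.74)] [([422.3, 227.2], 0.56)]
    [ 0.528 -0.319  0.002] 0.003211603908918103
```

View pics/over.png

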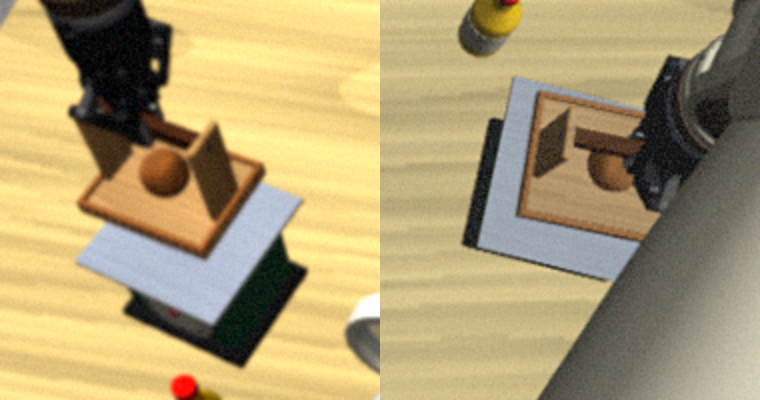

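The tray hangs level with the ball in its pocket, and it sits above the pan within a few mm (scene crop: ball (163,172), pan below it). I lower it slowly.

```bash
python3 -m inch '[[0,-0.1,-0.5,0],[0,-0.2,-1.4,0],[0,-0.3,-2.6,0],[0,-0.3,-3.8,0],[0,-0.3,-4.8,0],[0,-0.3,-5.5,0],[0,-0.3,-5.9,0],[0,-0.3,-6.1,0]]'
python3 -m inch '[[0,0,-0.1,0],[0,0,-0.2,0],[0,0,-0.3,0],[0,0,-0.4,0],[0,0,-0.5,0],[0,0,-0.6,0],[0,0,-0.6,0],[0,0,-0.6,0]]'
```

```text
time: 11.85
ee_pos: [0.521, -0.323, 0.2393]
tcp_rot: [180.0, 0.0, 77.0]
wrist_force: [0.2, -0.0, -3.2]
opening: 0.0131
grasp_force: 51.2
time: 12.85
ee_pos: [0.5211, -0.323, 0.2334]
tcp_rot: [180.0, 0.0, 77.0]
wrist_force: [-0.0, -0.6, -1.6]
opening: 0.0128
grasp_force: 51.4
```

```bash
python3 -m inch '[[0,0,-0.1,0],[0,0,-0.2,0],[0,0,-0.25,0],[0,0,-0.25,0],[0,0,-0.25,0],[0,0,-0.25,0],[0,0,-0.25,0],[0,0,-0.25,0]]'
python3 -m inch '[[0,0,0,0],[0,0,0,0],[0,0,0,0],[0,0,0,0],[0,0,0,0],[0,0,0,0],[0,0,0,0],[0,0,0,0]]' 4.5
python3 - <<'E'
from h import *
np.set_printoptions(precision=3,suppress=True)
S=bot.camera("scene");T=bot.camera("top")
for th in("tray","tray_rail","tray_pocket","ball_center","pan_top","scale"):
    a,b=[bot.landmark_of(th,p) for p in(S,T)]
    print(th,[(np.round(d["point"],1).tolist(),round(d["score"],2)) for d in a[:3]],[(np.round(d["point"],1).tolist(),round(d["score"],2)) for d in b[:3]])
    if a and b: print("   ",*tri(S,a[0]["point"],T,b[0]["point"]))
big=np.hstack([cv2.resize(cv2.cvtColor(p["img"],cv2.COLOR_RGB2BGR)[a:a+200,b:b+190],None,fx=2,fy=2) for p,a,b in((S,60,40),(T,130,340))])
cv2.imwrite("pics/set.png",cv2.convertScaleAbs(big,alpha=1.7))
E
```

```text
time: 13.85
ee_pos: [0.521, -0.323, 0.2308]
tcp_rot: [180.0, 0.0, 77.0]
wrist_force: [1.5, -0.4, -0.3]
opening: 0.0133
grasp_force: 51.7
time: 14.85
ee_pos: [0.521, -0.323, 0.2308]
tcp_rot: [180.0, 0.0, 77.0]
wrist_force: [-0.7, -1.1, 0.2]
opening: 0.0448
grasp_force: 0.0
tray [([136.7, 175.8], 0.74)] [([443.2, 221.1], 0.88)]
    [ 0.52  -0.322  0.131] 0.008885584105707282
tray_rail [([125.3, 145.4], 0.91), ([137.4, 173.9], 0.24)] [([458.8, 209.7], 0.85)]
    [ 0.524 -0.317  0.244] 0.010187219936843222
tray_pocket [([129.0, 167.1], 0.78)] [([446.9, 217.2], 0.95)]
    [ 0.524 -0.324  0.166] 0.0007814685988924992
ball_center [([328.0, 198.3], 0.82), ([373.2, 181.1], 0.71), ([129.1, 166.8], 0.26)] [([238.5, 269.7], 0.73), ([182.2, 304.7], 0.66), ([444.0, 214.4], 0.54)]
    [0.438 0.1   0.031] 0.009816512434139519
pan_top [] []
scale [([151.0, 207.7], 0.65)] [([445.8, 217.0], 0.58)]
    [ 0.54  -0.332  0.035] 0.060469167963261516
```

View pics/set.png

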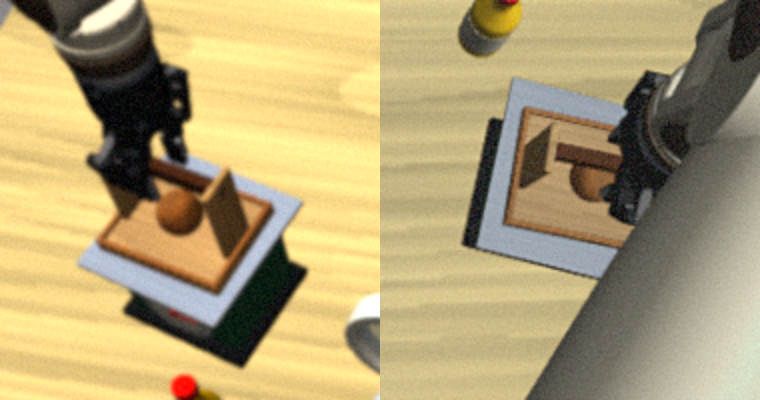

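The tray stands free on the pan. From the top crop, the tray's left edge is (523,108) to (507,225) and the pan's is (515,78) to (477,245). I compute the centring from these.

```bash
python3 - <<'E'
from h import *
np.set_printoptions(precision=4,suppress=True)
T=bot.camera("top");S=bot.camera("scene")
cT=lambda u,v:(340+(u-380+.5)/2-.5,130+(v+.5)/2-.5); cS=lambda u,v:(40+(u+.5)/2-.5,60+(v+.5)/2-.5)
for n,a,b,z,h in(("tray",(523,108),(507,225),.1535,.075),("pan",(515,78),(477,245),.1355,.09)):
    A,B=atz(T,cT(*a),z),atz(T,cT(*b),z);d=(A-B)/np.linalg.norm(A-B)
    print(n,(A+B)/2-h*np.array([-d[1],d[0],0]),np.linalg.norm(A-B),np.degrees(np.arctan2(d[1],d[0])))
# scene: diagonal corners  tray left/right, pan left/right
for n,a,b,z in(("tray",(98,247),(272,208),.1535),("pan",(78,265),(303,203),.1355)):
    A,B=atz(S,cS(*a),z),atz(S,cS(*b),z);print(n,(A+B)/2,np.linalg.norm(A-B))
o=bot.get_obs();print(o["time"],o["grasp_force"],o["wrist_force"])
E
python3 -m inch '[[0,0,0,0],[0,0,0,0],[0,0,0,0],[0,0,0,0],[0,0,0,0],[0,0,0,0],[0,0,0,0],[0,0,0,0]]'
```

```text
tray [ 0.5219 -0.3214  0.1535] 0.1190228501612351 -11.141864637839527
pan [ 0.5208 -0.32    0.1355] 0.17625858850860085 -15.920302775414925
tray [ 0.5301 -0.3172  0.1535] 0.1880648012945035
pan [ 0.5254 -0.3161  0.1355] 0.24972304445721985
15.65 0.0 [0.3099 0.3355 0.0384]
time: 16.65
ee_pos: [0.521, -0.323, 0.2308]
tcp_rot: [-180.0, -0.0, 77.0]
wrist_force: [0.1, 0.8, -0.8]
opening: 0.0452
grasp_force: 0.0
```

It is centred within a few mm and has rested about 2 s. I regrip and lift.

```bash
python3 -m inch '[[0,0,0,0],[0,0,0,0],[0,0,0,0],[0,0,0,0],[0,0,0,0],[0,0,0,0],[0,0,0,0],[0,0,0,0]]' 0 50
python3 -m inch '[[0,0,0.3,0],[0,0,0.8,0],[0,0,1.6,0],[0,0,2.8,0],[-0.3,0,4.2,0],[-0.8,0.2,5.6,0],[-1.4,0.8,6.7,0],[-2,2,7.4,0]]'
python3 -m inch '[[-0.4,1.8,0.1,0],[-0.8,4.2,0.1,0],[-1,7.2,0.1,0],[-1,10.2,0.1,0],[-1,13.2,0.1,0],[-1,16.2,0.1,0.5],[-1,19.2,0,1],[-0.8,22,0,1.5]]'
python3 -m inch '[[0.3,2.5,-0.3,0],[1,4.6,-0.8,0],[1.8,6.2,-1.4,0],[2.7,7.2,-2,0],[3.5,7.5,-2.5,0],[4.1,7.5,-2.8,0],[4.5,7.5,-3,0],[4.6,7.5,-3,0]]'
python3 - <<'E'
from h import *
np.set_printoptions(precision=3,suppress=True)
S=bot.camera("scene");T=bot.camera("top")
for th in("tray","tray_rail","tray_pocket","ball_center","lens","magnifier","pan_top"):
    a,b=[bot.landmark_of(th,p) for p in(S,T)]
    print(th,[(np.round(d["point"],1).tolist(),round(d["score"],2)) for d in a[:3]],[(np.round(d["point"],1).tolist(),round(d["score"],2)) for d in b[:3]])
    if a and b: print("   ",*tri(S,a[0]["point"],T,b[0]["point"]))
big=np.hstack([cv2.resize(cv2.cvtColor(p["img"],cv2.COLOR_RGB2BGR)[a:a+200,b:b+190],None,fx=2,fy=2) for p,a,b in((S,110,160),(T,80,200))])
cv2.imwrite("pics/end.png",cv2.convertScaleAbs(big,alpha=1.7))
E
```

```text
time: 17.65
ee_pos: [0.5211, -0.323, 0.2308]
tcp_rot: [180.0, 0.0, 77.0]
wrist_force: [1.9, 0.0, -0.5]
opening: 0.013
grasp_force: 50.3
time: 18.65
ee_pos: [0.5006, -0.3026, 0.3056]
tcp_rot: [180.0, 0.0, 76.9]
wrist_force: [-0.0, 0.3, -1.4]
opening: 0.013
grasp_force: 49.9
time: 19.65
ee_pos: [0.4921, -0.081, 0.3045]
tcp_rot: [-180.0, -0.0, 78.5]
wrist_force: [0.7, -0.4, -3.8]
opening: 0.0126
grasp_force: 49.9
time: 20.65
ee_pos: [0.5392, -0.0084, 0.2746]
tcp_rot: [-180.0, 0.0, 78.4]
wrist_force: [0.9, -0.1, -2.7]
opening: 0.013
grasp_force: 49.9
tray [([274.8, 191.8], 0.62), ([134.9, 173.5], 0.34), ([277.7, 185.9], 0.25)] []
tray_rail [([271.5, 163.6], 0.59), ([276.0, 185.5], 0.29)] []
tray_pocket [([269.6, 183.7], 0.83)] []
ball_center [([275.0, 185.3], 0.82), ([327.9, 200.3], 0.81), ([373.3, 181.8], 0.47)] [([240.3, 268.8], 0.64), ([189.5, 307.7], 0.48)]
    [0.451 0.034 0.097] 0.10762007190287926
lens [([250.0, 234.2], 0.58)] [([390.2, 148.7], 0.67)]
    [ 0.649 -0.116  0.221] 0.17757800827046574
magnifier [([254.2, 276.4], 0.72)] []
pan_top [([133.8, 171.4], 0.72)] []
```

View pics/end.png

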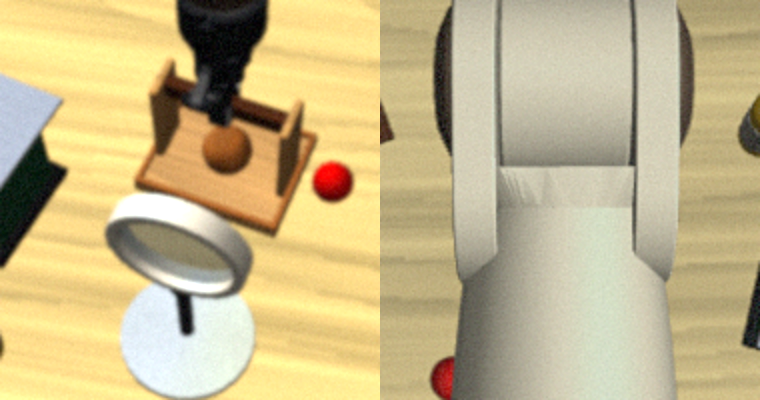

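Scene crop: the tray is level in front of the ring, with the ball at (227,148), and the ring does not touch the tray. I do a last numeric check.

```bash
python3 - <<'E'
from h import *
np.set_printoptions(precision=4,suppress=True)
S=bot.camera("scene")
b=atz(S,(273.5,184),.212);print("ball",b,"proj",proj(S,[.539,-.008,.212]))
for yaw in(-9,-12,-14):
    c,s=np.cos(np.radians(yaw)),np.sin(np.radians(yaw))
    for L in((.657,-.031),tuple(atz(S,(249,233),.21)[:2])):
        d=b[:2]-np.array(L);print(yaw,np.round(L,3),"lens frame x,y",c*d[0]+s*d[1],-s*d[0]+c*d[1])
E
```

```text
ball [ 0.5404 -0.0056  0.212 ] proj [[272.4356 183.2395]]
-9 [ 0.657 -0.031] lens frame x,y -0.11914425987821098 0.006858407320637867
-9 [ 0.656 -0.03 ] lens frame x,y -0.11774049855152754 0.006258164241004137
-12 [ 0.657 -0.031] lens frame x,y -0.11933991811628507 0.0006134793401819764
-12 [ 0.656 -0.03 ] lens frame x,y -0.11790666630016189 8.752606419653794e-05
-14 [ 0.657 -0.031] lens frame x,y -0.11928862958283502 -0.0035517974536324326
-14 [ 0.656 -0.03 ] lens frame x,y -0.11783789536037215 -0.0040274105660622825
```

```bash
python3 -m inch '[[0,0,0,0],[0,0,0,0],[0,0,0,0],[0,0,0,0],[0,0,0,0],[0,0,0,0],[0,0,0,0],[0,0,0,0]]'
```

```text
time: 22.5
ee_pos: [0.539, -0.008, 0.2748]
tcp_rot: [-180.0, 0.0, 78.5]
wrist_force: [-0.2, -0.2, -1.7]
opening: 0.013
grasp_force: 49.9
```

```bash
python3 -c "from workcell import bot; print(bot.job_done())"
```

```text
the job is handed in; nothing more can be done
None
```

Job handed in at about 22.5 s, no verdict returned: the tray rested about 2 s on the pan, centred within about 5 mm, and is now held level with the ball about 12 cm from the glass and within about 7 mm of the lens axis sideways; its height was set from the arm pose, not measured separately.

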